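# Hold a padlock body home on the stop of a reaming jig

## Robot

A 6-joint arm with a two-finger parallel gripper is mounted at the origin on a cart in front of the work surface, level with it; the furniture and walls round the work are solid. World frame = base frame: x ahead of the robot, y to its left, z up, the work surface at z = 0. Lengths are in mm, angles in degrees, forces in N, time in s.
With the tool pointing down it reaches from about 300 to 850 mm from the base axis. Payload 4.2 kg.
Tool frame: the origin (TCP) lies between the finger pads; the fingertips stand 19 mm ahead of it and the grasp point (between the pads) is the TCP; z points along the fingers, x is the direction in which the jaws open and shut, and the axes are right-handed (so a half turn about z gives the same grasp; the last joint's range is limited). The gripper opens to 91 mm and grips with 3 to 60 N. Pads are 32 mm wide; open, the fingers measure 118 mm over their backs; the gripper's body (76 mm by 178 mm) begins 60 mm behind the grasp point.
Start: joints at [68.984, 18.312, 89.639, -0, 72.044, -1.146], TCP at [195.439, 540.782, 232.976] pointing down, gripper open.
Joint ranges: [-177.97, 177.97], [-48.28, 115.42], [12.27, 149.76], [-77.06, 257.06], [2.81, 150.46], [-146.56, 146.56]. Speed limits (degrees/s): [147.25, 147.25, 180, 180, 180, 180].

## Interface

Orientations are given as [roll, pitch, yaw] about the fixed x, y, z axes, in that order (R = Rz(yaw) Ry(pitch) Rx(roll)).
In Python, from workcell import sensors, grab_frame, env gives the robot as it stands.
- The arm moves only by the tool servo_tool, never from a script. Its argument "motion" is one flat list of numbers, 7 for each row, row after row: the shift along the world's x, y, z in mm, then the turn, a rotation vector about the world's x, y, z in rad, then the opening in per cent of the stroke, from 0 (shut) to 100 (fully open). In form: [x, y, z, rx, ry, rz, grip, x, y, z, rx, ry, rz, grip, ...]. A call has 1 to 10 rows; each row shifts and turns the commanded pose from where the row before left it; what a row does not reach is not made up. A row lasts 1/12 s, in which the tool goes at most 41.7 mm and 7.16 degrees, less where a joint would pass 70% of its speed; a pose out of reach is approached as far as the arm can. A call with a gripper value outside its range is refused whole. The fingers move at their own pace and stop on an object; "newtons" is the grip in N (left out, the last holds). Time passes only in rows, so rows that do not move let the fingers close. It gives the time, the measured TCP pose, the force and the opening at its end, in the units of the state.
- sensors.state(): the state, without advancing time (a new reading comes with each control period).
- grab_frame(name): name is "side" or "top"; returns a dict with "image" (480x640x3 uint8, red, green, blue), "depth" (480x640 float32, mm along the optical axis (not along the pixel's ray), 0 where there is no reading), "fx", "fy", "cx", "cy" (pixels), "dist_coeffs" ([k1, k2, p1, p2, k3] as OpenCV has them; the pictures are not rectified), "extrinsics" (4x4, takes a point from camera to world coordinates). Camera axes: x right, y up, looking along -z (the intrinsics and any distortion apply to the point x, -y, -z); pixel columns grow to the right and rows downward; lengths in mm; the calibration is good to about 2 mm. A picture is of the moment at which its call begins.
- env.job_done(): hands the job in, once; it reports no verdict.
The state is a dict: "time_s": time; "qpos": joint angles; "qvel": joint speeds; "effort": joint torques, N m; "ee_pos": TCP position; "ee_rot": TCP orientation; "force": force on the tool from outside, world axes, zero at the start; "torque": the same for the moment, N m; "gripper_width": finger opening in mm.
Only numpy, scipy, OpenCV 4.12 (cv2) and the standard library are available. Lean on these libraries where they do the work, as an engineer would, in place of code of your own. Each camera call takes 0.05 s, during which the arm holds its last target.

## Task

The brass padlock body is to have a shackle hole reamed. Stand it, holes up and broad sides facing the guide strips, on the rollers at the open end of the green jig, roll it in under the guide-bush plate, and press it against the sprung plunger until it sits firmly and squarely on the stop pads. Finish while still holding it there with a light steady push (under 30 N, do not let go), and leave the other things on the bench where they lie.

Things in the scene. Friction and masses are not known exactly. Their poses are not given: they have to be found in the camera images.
- body_centre (a point): Centre of the loose brass padlock body, a plain brass block without a shackle, 24 mm (its x) by 38 mm (its y) by 42 mm high (its z), about 0.32 kg, standing upright on the bench with two dark shackle holes in its top face; the point lies half-way up, 21 mm above its underside. Either end may lead into the jig. It is held most easily across its 24 mm thickness.
- brass_body: The same brass padlock body; this origin is the centre of its underside.
- jig: Fixed reaming jig, green base 160 x 92 x 10 mm, on the left half of the bench, place and angle vary. Origin on the bench under the stop face. Its x axis is the direction of feed, from the open end towards the plunger; y to the left of the feed, z up. Between jig and padlock body a fixed bench vice, 180 mm high, reaches out of the bench middle to 0.51 m from the robot (y -0.13 to 0.05): pass before or over it.
- stop_face (a point): Middle of the stop face at the level of the roller tops (20 mm above the bench), on the centre line of the track; axes as the jig's. The body goes in with its 38 mm width along the feed. When home, its centre is at x = -19, y = 0, z = +21 mm from here. A rigid steel stop block stands behind the pads.
- load_point (a point): On the centre line at roller-top level, 85 mm before stop_face, in the mouth: set the body down here. Nine free rollers, 10 mm thick, fill the track from x = -121 to -3 mm from stop_face, open at the near end and on top. Two guide strips, 15 mm wide, rise 6.5 mm over the roller tops: inner edges 28 mm apart from x = -62 to 0, flaring to 43 mm apart at x = -96.
- bush (a point): Top of the brass guide bush, 57.5 mm above the roller tops. Its aluminium plate, 52 mm wide, overhangs the bay from 15.5 mm before the stop face onward, underside 45.5 mm above the roller tops: the body cannot be lowered into the bay, it slides in beneath with 3.5 mm to spare, and only its rear 22 mm stays open to the fingers.
- jig_stop: The two hardened stop pads, each 6.5 mm wide, 4 to 38 mm above the roller tops, either side of the plunger, on which the leading face of the body comes to rest (fixed to the jig; origin on the bench under stop_face).
- plunger (a joint): Travel (m) of the sprung brass plunger, 10 mm thick, on the centre line 20 mm above the roller tops. 0 = out, nose 14 mm before the stop face; grows as it is pushed in along the feed; about 0.014 with the body on the stop pads. It pushes back with 3 N at 0 and 7.9 N at 0.014 and drives the body out if let go. A red ring shows behind its housing when it is in.
- lock_cylinder: Bystander: grey profile lock cylinder on its side, 33 x 63 x 17 mm; origin at the centre of its underside. It stands where the body might have stood in another start.
- lying_padlock: Bystander: lying brass padlock, 67 x 44 x 18 mm; origin at the centre of its underside.
- amber_screwdriver: Bystander: screwdriver with an amber handle, 26 x 208 x 27 mm, at the front edge; origin at the centre of the underside.
- oil_can: Bystander: pump oil can with a grey cone, 62 x 62 x 143 mm, right of the vice; origin at the centre of the underside.

How it is judged:
By the outcome, as a careful person would: the job done as asked, in the order asked, and still so for the second after the job is handed in, while the arm keeps its last pose, push and grip.
It also fails if it takes over 45 s, if anything falls off the work surface, if the arm or the gripper's body presses on something with over 40 N, if the wrist force passes 120 N, or if a joint passes its speed limit or range.

## Working session

There is one attempt and no reset: what is moved stays moved. The work goes in short steps, Python scripts to look and compute and a tool call to move; the robot and the scene stay as the last step left them, time stands still between calls to the robot, and variables do not carry over. Pictures are saved under pics/ and viewed, and the job is handed in when it is done.

Besides the shell and the picture viewer there is one more tool, called after ">>>" by a JSON object that holds its "name" and its "arguments", one argument or row to a line. servo_tool: Moves the arm, as the interface text tells. Its arguments: {"type":"object","properties":{"motion":{"type":"array"},"newtons":{"type":"number"}},"required":["motion"]}

```bash
mkdir -p pics; ls; cat > h.py <<'E'
import numpy as np, cv2, pickle
from workcell import sensors, grab_frame, env
def grab(n,tag):
    f=grab_frame(n); cv2.imwrite(f'pics/{tag}.png',f['image'][:,:,::-1]); pickle.dump(f,open(f'pics/{tag}.pkl','wb')); return f
def load(tag): return pickle.load(open(f'pics/{tag}.pkl','rb'))
def KD(f): return np.array([[f['fx'],0,f['cx']],[0,f['fy'],f['cy']],[0,0,1.]]),np.array(f['dist_coeffs'],float).ravel()
def rays(f,uv):
    K,D=KD(f); n=cv2.undistortPoints(np.array(uv,float).reshape(-1,1,2),K,D).reshape(-1,2)
    d=np.c_[n[:,0],-n[:,1],-np.ones(len(n))]; E=np.array(f['extrinsics']); return E[:3,3],d@E[:3,:3].T
def onz(f,uv,z):
    o,d=rays(f,uv); return o+d*((z-o[2])/d[:,2])[:,None]
def bydepth(f,uv):
    o,d=rays(f,uv); uv=np.array(uv).reshape(-1,2).astype(int); return o+d*f['depth'][uv[:,1],uv[:,0]][:,None]
def proj(f,P):
    K,D=KD(f);E=np.array(f['extrinsics']);p=(np.array(P,float).reshape(-1,3)-E[:3,3])@E[:3,:3]
    p=p*[1,-1,-1]; return cv2.projectPoints(p,np.zeros(3),np.zeros(3),K,D)[0].reshape(-1,2)
def tri(f1,uv1,f2,uv2):
    o1,d1=rays(f1,uv1);o2,d2=rays(f2,uv2);d1=d1[0];d2=d2[0]
    A=np.c_[d1,-d2];s=np.linalg.lstsq(A,o2-o1,rcond=None)[0];a=o1+s[0]*d1;b=o2+s[1]*d2
    return (a+b)/2,np.linalg.norm(a-b)
E
python3 - <<'E'
from h import *
for n in('side','top'):
    f=grab(n,n+'0'); print(n,np.round(f['extrinsics'],3).tolist(),f['fx'],f['cx'],f['cy'],f['dist_coeffs'])
print(sensors.state())
E
```

```text
pics
side [[-0.999, -0.013, 0.031, 512.27], [0.033, -0.566, 0.824, 752.977], [0.007, 0.824, 0.566, 595.967], [0.0, 0.0, 0.0, 1.0]] 554.6153293904762 317.2177578607323 239.9692104367184 [-0.04156932  0.          0.          0.          0.        ]
top [[-0.023, 0.988, -0.156, 296.364], [-1.0, -0.02, 0.02, 1.301], [0.017, 0.156, 0.988, 1263.735], [0.0, 0.0, 0.0, 1.0]] 611.9815764900487 322.92821346597907 243.77744964423275 [0.0665223 0.        0.        0.        0.       ]
{'time_s': 0.1, 'qpos': array([ 6.89841434e+01,  1.83450992e+01,  8.97007610e+01,  4.76116114e-05,
        7.20434339e+01, -1.14725081e+00]), 'qvel': array([ 0.08239368, -0.0856034 , -0.12209551, -0.0213407 ,  0.01848668,
        0.02048312]), 'effort': array([-7.41840995e-04, -4.13329160e+01, -2.32508826e+01,  7.27523211e-02,
        4.22607036e-02, -3.79087192e-05]), 'ee_pos': array([195.27772811, 540.36287578, 232.22407876]), 'ee_rot': array([-1.79998167e+02,  8.92752922e-02,  7.01313810e+01]), 'force': array([-1.21134605, -0.92793726,  0.06455967]), 'torque': array([-0.02934201, -0.02640267, -0.05239504]), 'gripper_width': 91.18318285354675}
```

View pics/side0.png

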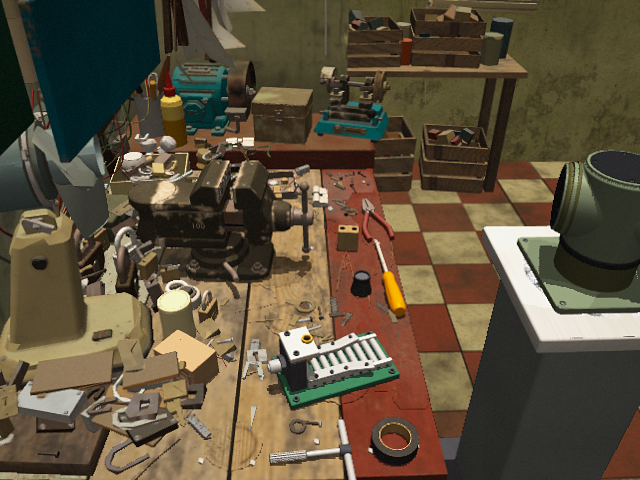

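View pics/top0.png

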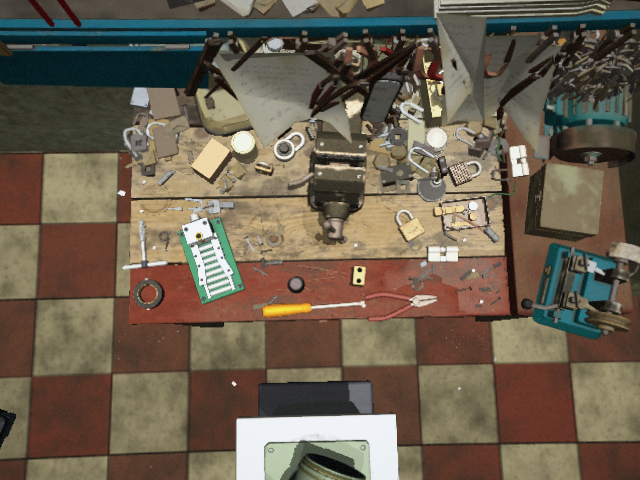

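The side view shows the jig at about (335,368), the body at (347,237), and the vice at (220,220). The top view shows the jig at (212,260), bush at (198,236), and body at (358,275). I'll zoom in next.

```bash
python3 - <<'E'
from h import *
def z(tag,x0,y0,w,h,s):
    f=load(tag);im=f['image'][y0:y0+h,x0:x0+w,::-1];return cv2.resize(im,None,fx=s,fy=s,interpolation=cv2.INTER_CUBIC)
cv2.imwrite('pics/jt.png',z('top0',165,200,95,110,5))
cv2.imwrite('pics/js.png',z('side0',260,320,150,90,5))
cv2.imwrite('pics/b.png',np.hstack([z('top0',335,255,48,40,8),z('side0',325,215,48,40,8)]))
E
```

```text
(no output)
```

View pics/jt.png

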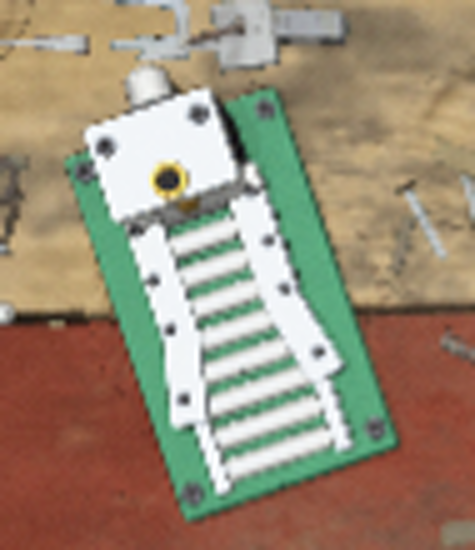

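View pics/js.png

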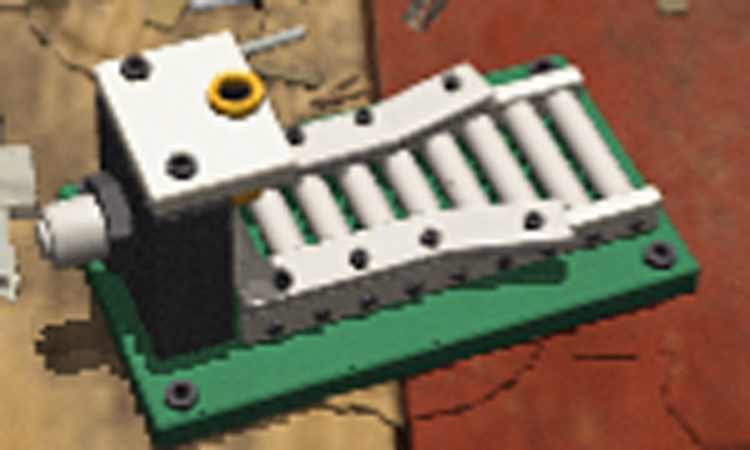

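View pics/b.png

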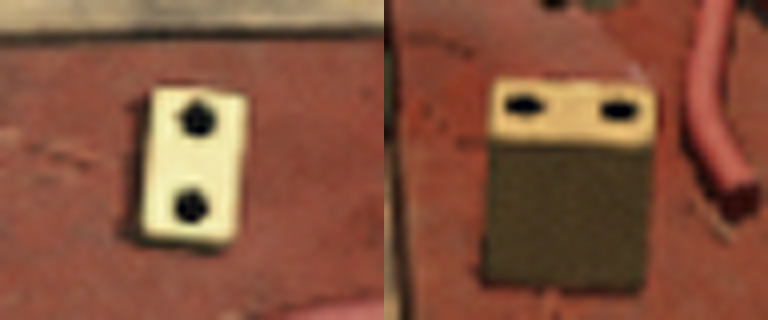

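```bash
python3 - <<'E'
from h import *
T=load('top0');S=load('side0')
def zt(x,y,x0,y0,s): return [(x+.5)/s-.5+x0,(y+.5)/s-.5+y0]
jt=lambda x,y:zt(x,y,165,200,5); js=lambda x,y:zt(x,y,260,320,5)
hsv=cv2.cvtColor(T['image'],cv2.COLOR_RGB2HSV)
m=cv2.inRange(hsv,(60,90,50),(90,255,255)); m[:200]=0;m[310:]=0;m[:,:170]=0;m[:,260:]=0
c=np.vstack([k.reshape(-1,2) for k in cv2.findContours(m,0,cv2.CHAIN_APPROX_NONE)[0] if len(k)>8])
P=onz(T,c,10)[:,:2].astype(np.float32); r=cv2.minAreaRect(P); print('base',r,cv2.boxPoints(r).tolist())
pairs={'bush':((169,180),(236,93)),'plug bolt nearR?':((198,113),(135,67)),'bolt L':((105,147),(180,166)),
'baseNL':((193,492),(659,255)),'baseFL':((84,170),(180,394)),'cornNL':((188,521),(698,268)),'stripL far':((137,229),(283,279)),'stripL2':((152,280),(359,259)),'stripL3':((169,329),(430,239)),'stripL4':((183,399),(533,220)),'R1':((267,240),(363,117)),'R2':((284,288),(452,83))}
for k,(a,b) in pairs.items():
    p,e=tri(T,jt(*a),S,js(*b)); print(k,p.round(1),round(e,1))
# dephts
for k,(a,b) in pairs.items(): print(k,bydepth(T,[jt(*a)]).round(1),bydepth(S,[js(*b)]).round(1))
bt=lambda x,y:zt(x,y,335,255,8); bs=lambda x,y:zt(x-384,y,325,215,8)
for a,b in (((198,119),(619,110)),((191,206),(523,104)),):
    for b in ((619,110),(523,104)): print('hole',tri(T,bt(*a),S,bs(*b)))
print('bodytop',onz(T,[bt(*q) for q in((154,88),(246,92),(238,238),(142,232))],42).round(1))
print('bodytop side',onz(S,[bs(*q) for q in((493,78),(657,82),(655,146),(488,140))],42).round(1))
print('bodybot side',onz(S,[bs(*q) for q in((484,284),(645,288))],0).round(1))
E
```

```text
base ((464.62530517578125, 206.71923828125), (158.73709106445312, 91.1959228515625), 18.993520736694336) [[374.7375793457031, 224.0032501220703], [404.4183044433594, 137.77244567871094], [554.5130615234375, 189.4352264404297], [524.832275390625, 275.666015625]]
bush [505.1 221.1  72.7] 0.4
plug bolt nearR? [531.9 210.   72.1] 0.1
bolt L [519.5 246.2  71.6] 0.7
baseNL [387.1 222.2   7.9] 0.7
baseFL [521.1 267.8   8.5] 0.6
cornNL [375.9 224.6   4.8] 0.1
stripL far [493.3 242.8  24.4] 0.9
stripL2 [472.3 236.5  24.7] 0.6
stripL3 [452.3 229.5  24.3] 0.3
stripL4 [423.6 223.6  24.6] 0.5
R1 [477.5 190.2  34.8] 18.1
R2 [454.5 183.1  41.3] 23.1
bush [[504.9 220.6  74.9]] [[505.  223.   74.5]]
plug bolt nearR? [[530.6 208.8  78.8]] [[531.6 215.4  77.3]]
bolt L [[518.8 245.9  73.4]] [[519.8 250.   75.5]]
baseNL [[387.1 221.1  13.5]] [[387.7 226.2  12.2]]
baseFL [[521.  267.3  10.7]] [[520.8 269.9  11. ]]
cornNL [[375.7 223.9   8.3]] [[376.6 227.6   8.1]]
stripL far [[493.1 241.9  28.4]] [[493.  246.3  28.3]]
stripL2 [[472.7 236.5  24.1]] [[472.3 239.7  28.2]]
stripL3 [[451.5 228.1  31.8]] [[452.6 232.8  27.8]]
stripL4 [[423.5 222.9  28. ]] [[423.9 226.8  28. ]]
R1 [[487.4 189.5  28.8]] [[468.3 187.3  29. ]]
R2 [[467.9 182.9  26.6]] [[441.6 171.6  26.4]]
hole (array([424.2514009 , -93.18662594,  42.21871406]), np.float64(22.03691814562966))
hole (array([435.27046895, -95.63248974,  39.7885537 ]), np.float64(0.25904805029789346))
hole (array([413.40958005, -93.17977633,  39.43803638]), np.float64(0.24948126976041038))
hole (array([424.4147037 , -95.13603435,  37.80890652]), np.float64(21.6307707406665))
bodytop [[ 443.2  -84.7   42. ]
 [ 441.7 -107.8   42. ]
 [ 405.  -104.5   42. ]
 [ 407.   -80.5   42. ]]
bodytop side [[ 441.6 -103.3   42. ]
 [ 404.  -100.8   42. ]
 [ 406.9  -74.3   42. ]
 [ 444.4  -77.6   42. ]]
bodybot side [[443.9 -80.6   0. ]
 [406.8 -78.1   0. ]]
```

The top/side pairs disagree by about 4 mm in y. Checks hold up otherwise: base measures 159x91 (160x92 given), feed yaw ≈18.9°, body edges match 24x38, and its long axis is about -5.5°. I'll move over the body and use the gripper to check the camera bias.

>>> {"name": "servo_tool", "arguments": {
  "motion": [12.5,-37,0,0,0,0.0148,100,12.5,-37,0,0,0,0.0148,100,12.5,-37,0,0,0,0.0148,100,12.5,-37,0,0,0,0.0148,100,12.5,-37,0,0,0,0.0148,100,12.5,-37,0,0,0,0.0148,100,12.5,-37,0,0,0,0.0148,100,12.5,-37,0,0,0,0.0148,100,12.5,-37,0,0,0,0.0148,100,12.5,-37,0,0,0,0.0148,100],
  "newtons": 50
}}

```text
time_s: 0.93
ee_pos: [320.2, 168.9, 232.9]
ee_rot: [180.0, -0.0, 78.7]
force: [0.5, -0.7, 0.5]
gripper_width: 91.0
```

>>> {"name": "servo_tool", "arguments": {
  "motion": [12.5,-37,0,0,0,0.0148,100,12.5,-37,0,0,0,0.0148,100,12.5,-37,0,0,0,0.0148,100,12.5,-37,0,0,0,0.0148,100,12.5,-37,0,0,0,0.0148,100,12.5,-37,-20,0,0,0.0148,100,12.5,-37,-20,0,0,0.0148,100,0,0,-30,0,0,0,100,0,0,-30,0,0,0,100,0,0,0,0,0,0,100]
}}

```text
time_s: 1.77
ee_pos: [402.6, -84.3, 130.4]
ee_rot: [-179.3, -0.1, 84.4]
force: [-1.2, 0.6, 0.1]
gripper_width: 91.1
```

```bash
python3 - <<'E'
from h import *
for n in('side','top'):
    f=grab(n,n+'1')
s=sensors.state();print(s['ee_pos'],s['ee_rot'],s['force'],s['time_s'])
T=load('top1');S=load('side1')
for f in(T,S): print(proj(f,[s['ee_pos'],s['ee_pos']-[0,0,19]]))
cv2.imwrite('pics/c1.png',np.hstack([cv2.resize(f['image'][y:y+140,x:x+130,::-1],None,fx=3,fy=3,interpolation=cv2.INTER_CUBIC) for f,x,y in((T,300,195),(S,290,150))]))
E
```

```text
[406.10135871 -84.36693495 134.70093381] [-1.79855800e+02 -2.71403362e-02  8.45406248e+01] [0.25522681 0.52672567 0.5489911 ] 1.8667
[[357.60757451 279.42165132]
 [356.87451666 280.41587259]]
[[360.99478794 184.78937973]
 [360.43576322 194.39435667]]
```

View pics/c1.png

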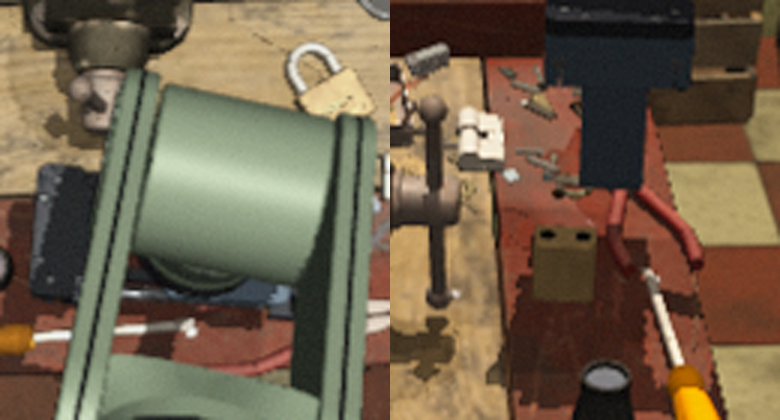

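```bash
python3 - <<'E'
from h import *
S=load('side1')
a=np.radians(84.54);j=np.array([np.cos(a),np.sin(a),0]);l=np.array([j[1],-j[0],0]);t=np.array([406.1,-84.4,115.7])
for r in(45.5,59): print(r,proj(S,[t+j*r+l*16,t+j*r-l*16]))
im=S['image'][190:235,335:395,::-1];cv2.imwrite('pics/c2.png',cv2.resize(im,None,fx=10,fy=10,interpolation=cv2.INTER_CUBIC))
E
```

```text
45.5 [[350.9192567  207.52282345]
 [370.06962197 208.26425382]]
59 [[350.81927984 211.73638143]
 [370.20246267 212.49291753]]
```

View pics/c2.png

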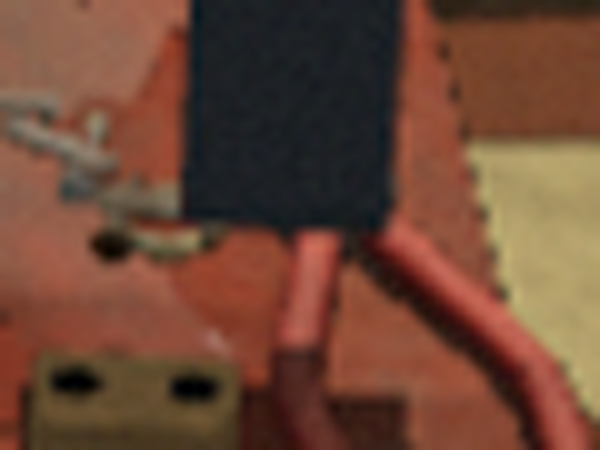

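>>> {"name": "servo_tool", "arguments": {
  "motion": [1,-2,-15,0,0,0,100,0,0,-15,0,0,0,100,0,0,0,0,0,0,100,0,0,0,0,0,0,100,0,0,0,0,0,0,100,0,0,0,0,0,0,100]
}}

```text
time_s: 2.37
ee_pos: [408.8, -86.5, 106.5]
ee_rot: [179.8, 0.0, 84.6]
force: [-0.9, 0.4, -0.0]
gripper_width: 91.1
```

```bash
python3 - <<'E'
from h import *
s=sensors.state();print(s['ee_pos'],s['ee_rot'],s['force'],s['time_s'])
S=grab('side','side2')
s=sensors.state();print(s['ee_pos'],s['ee_rot'])
a=np.radians(s['ee_rot'][2]);j=np.array([np.cos(a),np.sin(a),0]);l=np.array([j[1],-j[0],0]);t=s['ee_pos']-[0,0,19]
for r in(45.5,59): print(r,proj(S,[t+j*r+l*16,t+j*r-l*16]))
im=S['image'][200:260,325:405,::-1];cv2.imwrite('pics/c3.png',cv2.resize(im,None,fx=10,fy=10,interpolation=cv2.INTER_CUBIC))
E
```

```text
[408.75039994 -86.49590498 106.47086996] [1.79823242e+02 2.00419218e-02 8.45789155e+01] [-0.85447452  0.42568373 -0.01310523] 2.3667
[408.56980875 -86.51596372 106.26495217] [1.79843624e+02 1.74966712e-02 8.45720239e+01]
45.5 [[348.69989928 221.18762005]
 [367.48979584 221.92843389]]
59 [[348.57933548 225.48494205]
 [367.59302821 226.24063539]]
```

View pics/c3.png

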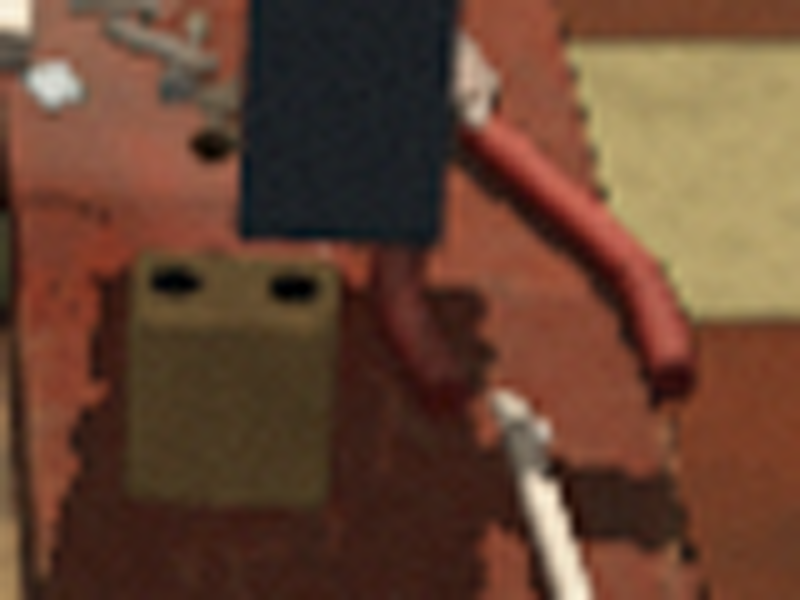

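>>> {"name": "servo_tool", "arguments": {
  "motion": [0,-4.5,-26,0,0,0,100,0,0,-20,0,0,0,100,0,0,-15,0,0,0,100,0,0,-10,0,0,0,100,0,0,-5,0,0,0,100,0,0,0,0,0,0,100,0,0,0,0,0,0,100,0,0,0,0,0,0,100]
}}

```text
time_s: 3.08
ee_pos: [407.4, -90.9, 30.3]
ee_rot: [-180.0, -0.0, 84.5]
force: [-3.3, 1.3, 8.9]
gripper_width: 91.1
```

```bash
python3 - <<'E'
from h import *
S=grab('side','side3')
s=sensors.state();print(s['ee_pos'],s['ee_rot'],s['force'],s['time_s'])
im=S['image'][180:270,305:425,::-1];cv2.imwrite('pics/c4.png',cv2.resize(im,None,fx=6,fy=6,interpolation=cv2.INTER_CUBIC))
E
```

```text
[407.40541251 -90.92639598  30.28602717] [-1.79978047e+02  4.78404234e-04  8.45384559e+01] [-3.39010395  0.33080704  9.21587779] 3.1333
```

View pics/c4.png

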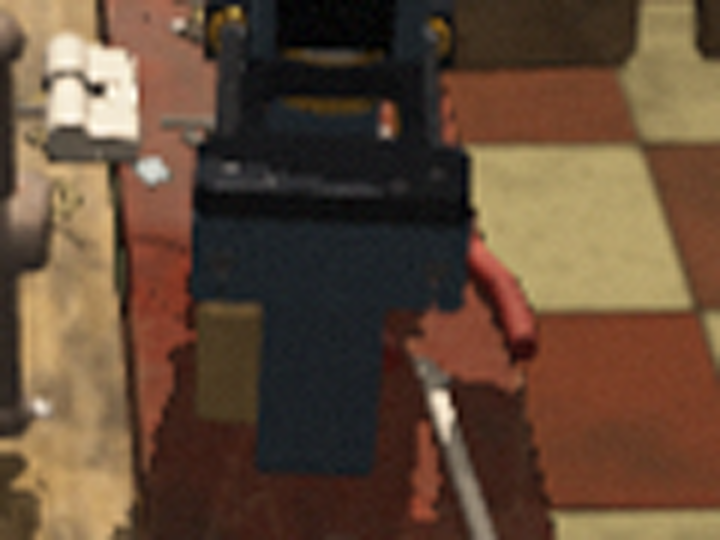

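Force z is 9 N, so a fingertip is probably on the red pliers handle. I'll raise a few mm and look again.

>>> {"name": "servo_tool", "arguments": {
  "motion": [1,0,5,0,0,0,100,0,0,0,0,0,0,100,0,0,0,0,0,0,100,0,0,0,0,0,0,100]
}}

```text
time_s: 3.47
ee_pos: [409.1, -91.1, 34.3]
ee_rot: [179.9, 0.0, 84.5]
force: [-0.7, -0.3, 0.0]
gripper_width: 91.4
```

```bash
python3 - <<'E'
from h import *
s=sensors.state();print(s['ee_pos'],s['ee_rot'],s['force'],s['torque'],s['time_s'])
S=load('side0');im=S['image'][180:310,305:425,::-1];T=load('top0')
cv2.imwrite('pics/c5.png',np.hstack([cv2.resize(im,(400,433)),cv2.resize(T['image'][250:330,340:440,::-1],(400,433))]))
print(onz(T,[[367,295],[410,297]],12))
E
```

```text
[409.0751742  -91.0611131   34.26811225] [1.79945519e+02 2.01528599e-03 8.45483093e+01] [-0.68540358 -0.33432269  0.03607764] [ 0.04532456 -0.00681269  0.02508593] 3.4667
[[ 385.69907122 -111.84960302   12.        ]
 [ 379.7909927  -199.61256385   12.        ]]
```

View pics/c5.png

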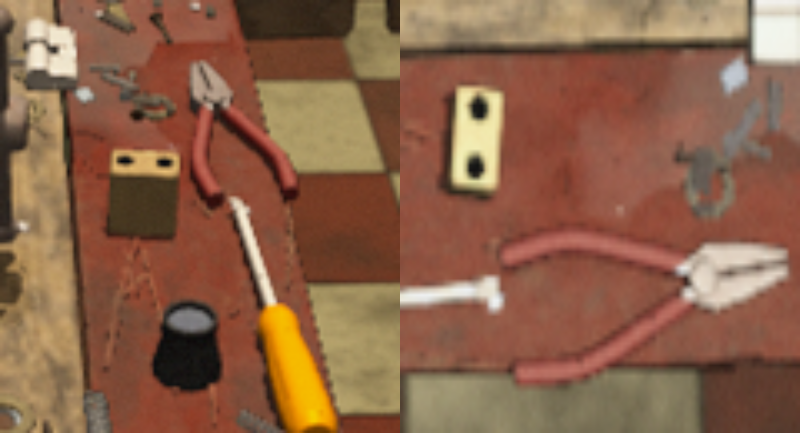

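>>> {"name": "servo_tool", "arguments": {
  "motion": [0,0,0,0,0,0,60,0,0,0,0,0,0,45,0,0,0,0,0,0,35,0,0,0,0,0,0,30,0,0,0,0,0,0,20,0,0,0,0,0,0,10,0,0,0,0,0,0,10,0,0,0,0,0,0,10],
  "newtons": 50
}}

```text
time_s: 4.13
ee_pos: [408.6, -91.0, 34.0]
ee_rot: [-180.0, -0.0, 84.5]
force: [-0.1, 0.2, 0.1]
gripper_width: 40.4
```

>>> {"name": "servo_tool", "arguments": {
  "motion": [0,0,0,0,0,0,10,0,0,0,0,0,0,10,0,0,0,0,0,0,10]
}}

```text
time_s: 4.38
ee_pos: [408.6, -90.9, 34.0]
ee_rot: [-180.0, -0.0, 84.5]
force: [-0.3, 1.0, 0.2]
gripper_width: 23.7
```

```bash
python3 - <<'E'
from h import *
S=grab('side','side4')
s=sensors.state();print(s['ee_pos'],s['ee_rot'],s['force'],s['gripper_width'],s['time_s'])
im=S['image'][180:270,305:425,::-1];cv2.imwrite('pics/c6.png',cv2.resize(im,None,fx=6,fy=6,interpolation=cv2.INTER_CUBIC))
E
```

```text
[408.60172248 -90.93442888  33.98624984] [-1.79991310e+02 -1.05729321e-02  8.45438652e+01] [ 0.42199451  1.18403207 -0.57808144] 23.610377622431375 4.4333
```

View pics/c6.png

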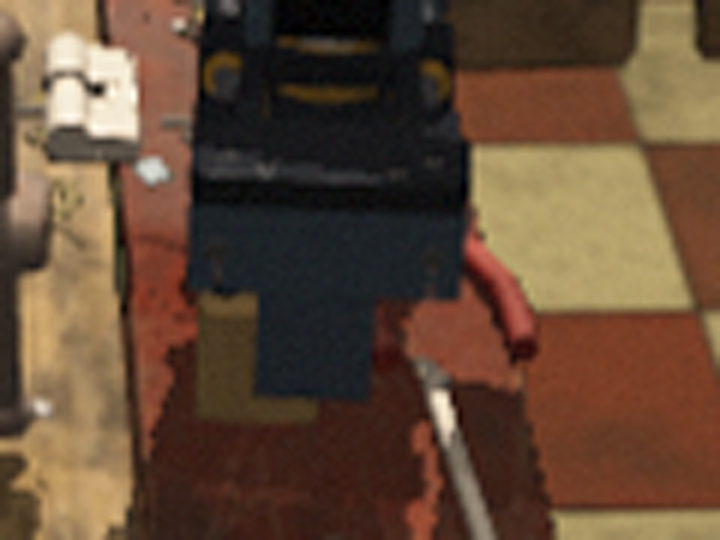

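```bash
python3 - <<'E'
from h import *
T=load('top0');S=load('side0')
def zt(x,y,x0,y0,s): return [(x+.5)/s-.5+x0,(y+.5)/s-.5+y0]
jt=lambda x,y:zt(x,y,165,200,5); js=lambda x,y:zt(x,y,260,320,5)
a=np.radians(18.9);d=np.array([np.cos(a),np.sin(a)]);n=np.array([-d[1],d[0]])
c0=np.array([464.6,206.7])
def show(k,f,uv,z):
    p=onz(f,[uv],z)[0]; q=p[:2]-c0; print(k,p.round(1),'along',round(q@d,1),'lat',round(q@n,1))
for z in(26.5,):
    for k,q in {'Lend o':(172,425),'Lend i':(203,425),'Rend o':(343,362),'Rend i':(318,374),'L bend in':(204,322),'L far in':(165,225),'R far in':(234,200),'R bend in':(263,292)}.items(): show('T '+k,T,jt(*q),z)
    for k,q in {'Lend o':(565,237),'Lend i?':(573,207),'Rend top':(495,80),'Rend in':(490,100),'Lbend in':(440,213)}.items(): show('S '+k,S,js(*q),z)
for z in (65.5,73.5):
    for k,q in {'plate fl':(118,222),'fr':(240,178)}.items(): show(f'T {z} '+k,T,jt(*q),z)
    for k,q in {'plate fl':(158,205),'fr':(295,158)}.items(): show(f'S {z} '+k,S,js(*q),z)
show('T bush',T,jt(169,180),77.5);show('S bush',S,js(236,93),77.5)
for k,q in {'NL':(188,521),'NR':(398,443),'FR':(274,88),'FL':(66,158)}.items(): show('T base '+k,T,jt(*q),10)
for k,q in {'NL':(698,268),'FL':(152,432),'NR':(562,57)}.items(): show('S base '+k,S,js(*q),10)
for k,q in {'first roller L':(230,470),'R':(332,436)}.items(): show('T '+k,T,jt(*q),20)
E
```

```text
T Lend o [413.2 227.5  26.5] along -41.9 lat 36.3
T Lend i [413.  215.1  26.5] along -46.1 lat 24.7
T Rend o [437.2 159.   26.5] along -41.4 lat -36.2
T Rend i [432.5 169.1  26.5] along -42.5 lat -25.2
T L bend in [454.7 215.   26.5] along -6.6 lat 11.1
T L far in [494.8 231.   26.5] along 36.5 lat 13.2
T R far in [504.6 203.2  26.5] along 36.7 lat -16.2
T R bend in [466.5 191.3  26.5] along -3.2 lat -15.1
S Lend o [415.5 231.9  26.5] along -38.3 lat 39.7
S Lend i? [412.1 221.   26.5] along -45.1 lat 30.5
S Rend top [429.  170.8  26.5] along -45.3 lat -22.4
S Rend in [431.2 178.9  26.5] along -40.6 lat -15.4
S Lbend in [449.  222.1  26.5] along -9.8 lat 19.7
T 65.5 plate fl [490.2 242.1  65.5] along 35.7 lat 25.2
T 65.5 fr [506.8 194.6  65.5] along 36.0 lat -25.2
S 65.5 plate fl [525.6 253.8  65.5] along 73.0 lat 24.8
S 65.5 fr [489.8 238.2  65.5] along 34.0 lat 21.6
T 73.5 plate fl [488.9 240.5  73.5] along 33.9 lat 24.1
T 73.5 fr [505.4 193.3  73.5] along 34.2 lat -25.9
S 73.5 plate fl [525.4 261.4  73.5] along 75.2 lat 32.0
S 73.5 fr [490.1 245.9  73.5] along 36.9 lat 28.9
T bush [504.4 220.2  77.5] along 42.0 lat -0.2
S bush [505.  226.   77.5] along 44.5 lat 5.2
T base NL [375.6 223.6  10. ] along -78.7 lat 44.8
T base NR [405.3 138.8  10. ] along -78.1 lat -45.1
T base FR [554.2 189.6  10. ] along 79.3 lat -45.2
T base FL [526.3 274.8  10. ] along 80.5 lat 44.5
S base NL [377.1 229.3  10. ] along -75.5 lat 49.7
S base FL [528.1 281.3  10. ] along 84.3 lat 50.0
S base NR [405.4 144.7  10. ] along -76.1 lat -39.5
T first roller L [395.1 205.2  20. ] along -66.2 lat 21.1
T R [407.9 164.3  20. ] along -67.4 lat -21.8
```

>>> {"name": "servo_tool", "arguments": {
  "motion": [0,0,10,0,0,0,10,0,0,20,0,0,0,10,0,0,30,0,0,0,10,0,0,30,0,0,0,10,0,0,10,0,0,0,10,0,0,0,0,0,0,10,0,0,0,0,0,0,10]
}}

```text
time_s: 5.02
ee_pos: [408.3, -90.9, 133.8]
ee_rot: [-180.0, -0.0, 84.5]
force: [-0.5, 0.1, -3.1]
gripper_width: 23.7
```

Body gripped (23.7 mm wide) and lifted, -3.1 N on the wrist. Body y (≈-92) fell midway between the two cameras, so I use the mean for the jig as well: stop_face ≈ (513, 226), yaw 18.9°. Next I carry it to the mouth.

>>> {"name": "servo_tool", "arguments": {
  "motion": [0,20,0,0,0,0.04,10,0,31,0,0,0,0.05,10,0,35,0,0,0,0.05,10,0,35,0,0,0,0.05,10,0,35,0,0,0,0.05,10,0,35,0,0,0,0.05,10,0,35,0,0,0,0.05,10,0,31,0,0,0,0.05,10,0,24,-10,0,0,0.036,10,0,0,-20,0,0,0,10]
}}

```text
time_s: 5.85
ee_pos: [409.8, 194.3, 103.7]
ee_rot: [179.8, -0.1, 109.2]
force: [0.6, -0.9, -2.0]
gripper_width: 23.9
```

>>> {"name": "servo_tool", "arguments": {
  "motion": [0,0,-15,0,0,0,10,0,0,0,0,0,0,10,0,0,0,0,0,0,10,0,0,0,0,0,0,10,0,0,0,0,0,0,10]
}}

```text
time_s: 6.27
ee_pos: [409.2, 189.9, 89.4]
ee_rot: [179.9, -0.0, 108.9]
force: [-0.2, -0.6, -2.4]
gripper_width: 23.8
```

```bash
cat > look.py <<'E'
import sys
from h import *
t=sys.argv[1]
s=sensors.state();print(s['ee_pos'].round(1),s['ee_rot'].round(2),s['force'].round(1),s['torque'].round(2),s['gripper_width'],s['time_s'])
S=grab('side','s'+t);T=grab('top','t'+t)
cv2.imwrite(f'pics/v{t}.png',np.hstack([cv2.resize(f['image'][y:y+140,x:x+100,::-1],None,fx=4,fy=4,interpolation=cv2.INTER_CUBIC) for f,x,y in((S,290,290),(T,165,190))]))
a=np.radians(s['ee_rot'][2]-90);d=np.array([np.cos(a),np.sin(a),0]);n=np.array([-d[1],d[0],0])
c=s['ee_pos']+15.6*d
for h in(8,-34): print([ (proj(S,c+19*i*d+12*j*n+[0,0,h])[0]).round(1).tolist() for i,j in((1,1),(1,-1),(-1,1),(-1,-1))])
sf=np.array([513,226,0]);b=np.radians(18.9);D=np.array([np.cos(b),np.sin(b),0]);q=c-sf;print('body rel stop along',q@D,'lat',q[1]*D[0]-q[0]*D[1])
E
python3 look.py 5
```

```text
[409.2 189.9  89.4] [ 1.7994e+02 -1.0000e-02  1.0891e+02] [-0.2 -0.6 -2.4] [0.01 0.05 0.02] 23.800377222112896 6.2667
[[357.4, 319.0], [350.1, 307.6], [383.3, 312.2], [375.5, 301.2]]
[[355.9, 341.9], [348.9, 330.4], [381.0, 335.0], [373.5, 323.8]]
body rel stop along -94.31357383089109 lat -0.5420508086260583
```

View pics/v5.png

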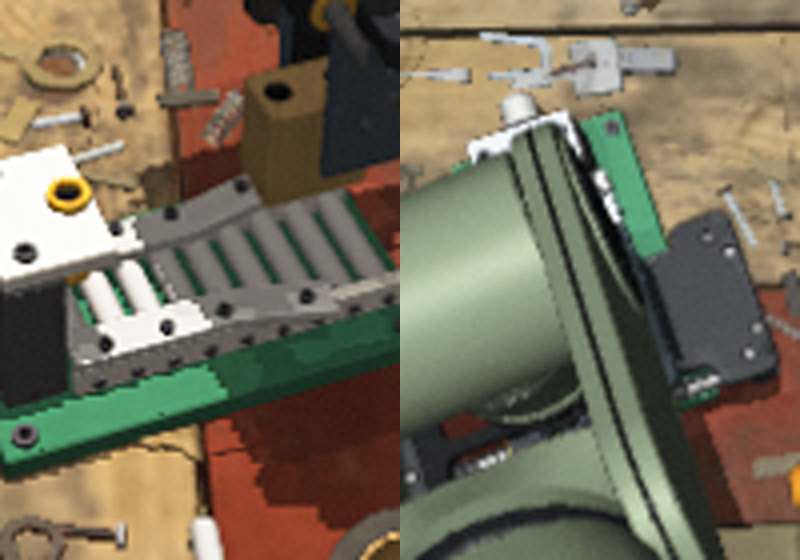

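```bash
python3 - <<'E'
from h import *
S=load('s5');im=cv2.resize(S['image'][295:355,335:415,::-1],None,fx=10,fy=10,interpolation=cv2.INTER_CUBIC)
cv2.imwrite('pics/z5.png',im)
E
```

```text
(no output)
```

View pics/z5.png

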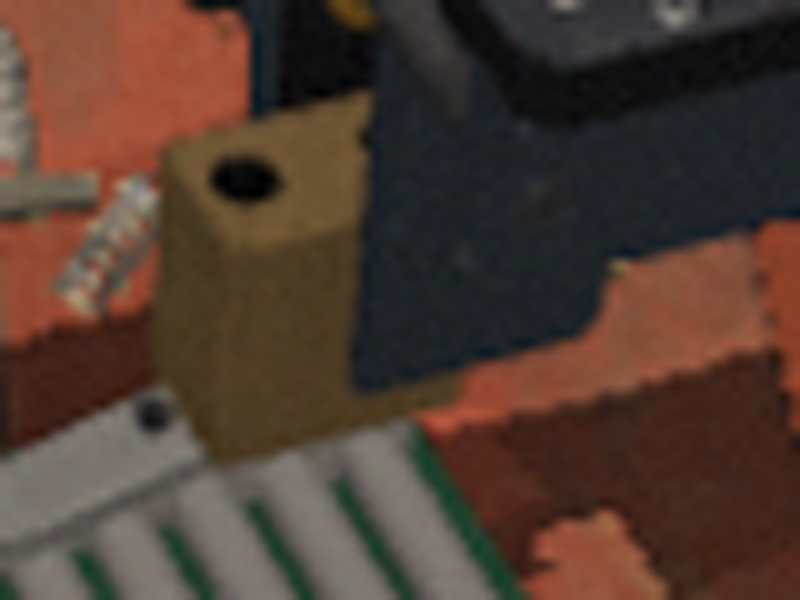

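```bash
python3 - <<'E'
from h import *
S=load('s5')
a=np.radians(18.9);d=np.array([np.cos(a),np.sin(a)]);n=np.array([-d[1],d[0]]);c0=np.array([464.6,206.7])
for nm,(x,y),z,ex in(('LLt',(232,245),97.4,12),('LRt',(165,155),97.4,-12),('LLb',(215,462),55.4,12),('RLb',(462,385),55.4,12)):
    p=onz(S,[[335+(x+.5)/10-.5,295+(y+.5)/10-.5]],z)[0];q=p[:2]-c0;print(nm,p.round(1),'al',(q@d).round(1),'lat centre',(q@n-ex).round(1))
p=np.array([409.2,189.9])+15.6*d-c0;print(p@d,p@n)
E
```

```text
LLt [437.6 212.5  97.4] al -23.7 lat centre 2.2
LRt [444.9 194.6  97.4] al -22.5 lat centre 6.9
LLb [437.6 210.2  55.4] al -24.4 lat centre 0.1
RLb [402.  196.2  55.4] al -62.6 lat centre -1.6
-42.25494150477495 2.050790939874748
```

>>> {"name": "servo_tool", "arguments": {
  "motion": [-0.5,1.4,-10,0,0,0,10,0,0,-10,0,0,0,10,0,0,-7,0,0,0,10,0,0,-3,0,0,0,10,0,0,-2,0,0,0,10,0,0,0,0,0,0,10,0,0,0,0,0,0,10,0,0,0,0,0,0,10]
}}

```text
time_s: 7.03
ee_pos: [408.5, 191.5, 57.4]
ee_rot: [179.9, -0.0, 108.9]
force: [-1.0, 0.7, -2.0]
gripper_width: 23.6
```

```bash
python3 look.py 6; python3 - <<'E'
from h import *
S=load('s6');im=cv2.resize(S['image'][310:375,325:410,::-1],None,fx=9,fy=9,interpolation=cv2.INTER_CUBIC)
cv2.imwrite('pics/z6.png',im)
E
```

```text
[408.5 191.5  57.4] [ 1.7995e+02 -1.0000e-02  1.0895e+02] [-1.   0.7 -2. ] [ 0.01  0.05 -0.01] 23.585715892864936 7.0333
[[356.9, 337.5], [349.7, 325.9], [382.2, 330.6], [374.6, 319.4]]
[[355.4, 359.3], [348.5, 347.6], [380.0, 352.3], [372.7, 340.9]]
body rel stop along -94.39640756468401 lat 1.257218917104126
```

View pics/z6.png

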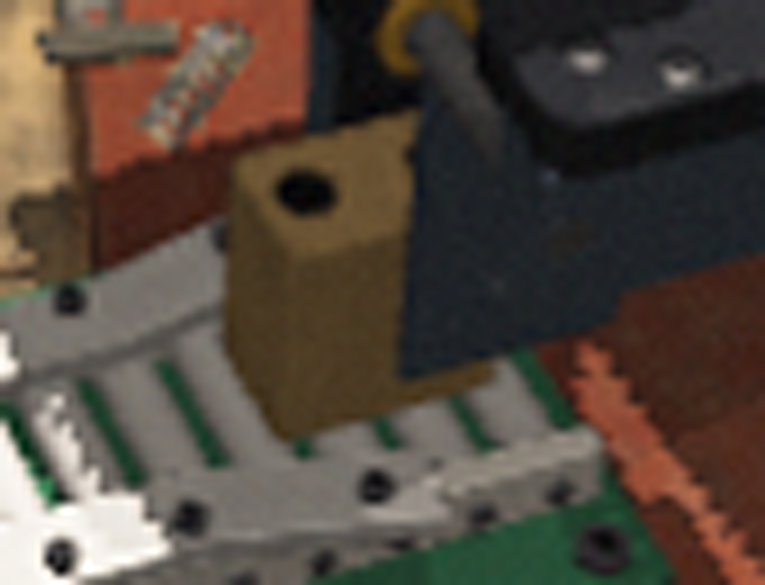

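>>> {"name": "servo_tool", "arguments": {
  "motion": [0,0,-1.5,0,0,0,10,0,0,-1,0,0,0,10,0,0,-0.5,0,0,0,10,0,0,0,0,0,0,10,0,0,0,0,0,0,10]
}}

```text
time_s: 7.55
ee_pos: [408.3, 191.4, 54.0]
ee_rot: [180.0, -0.0, 109.0]
force: [-0.2, -0.1, -1.1]
gripper_width: 23.5
```

>>> {"name": "servo_tool", "arguments": {
  "motion": [0,0,-0.6,0,0,0,10,0,0,0,0,0,0,10,0,0,0,0,0,0,10,0,0,0,0,0,0,10]
}}

```text
time_s: 7.88
ee_pos: [408.8, 191.6, 53.9]
ee_rot: [179.9, -0.0, 109.0]
force: [0.9, -0.6, 5.2]
gripper_width: 23.8
```

On the rollers now (5 N down). Easing up slightly, then feeding along (0.946, 0.324).

>>> {"name": "servo_tool", "arguments": {
  "motion": [0,0,0.4,0,0,0,10,3.8,1.3,0,0,0,0,10,3.8,1.3,0,0,0,0,10,3.8,1.3,0,0,0,0,10,3.8,1.3,0,0,0,0,10,0,0,0,0,0,0,10,0,0,0,0,0,0,10,0,0,0,0,0,0,10]
}}

```text
time_s: 8.55
ee_pos: [423.9, 196.8, 53.9]
ee_rot: [179.9, -0.0, 109.0]
force: [0.7, -0.5, 4.6]
gripper_width: 23.7
```

```bash
python3 look.py 7; python3 - <<'E'
from h import *
S=load('s7');im=cv2.resize(S['image'][310:375,325:410,::-1],None,fx=9,fy=9,interpolation=cv2.INTER_CUBIC)
cv2.imwrite('pics/z7.png',im)
E
```

```text
[423.9 196.8  53.9] [ 1.7993e+02 -1.0000e-02  1.0895e+02] [ 0.7 -0.5  4.6] [-0.05 -0.2  -0.02] 23.669063345948683 8.55
[[345.6, 342.3], [338.8, 330.6], [371.3, 335.3], [363.9, 324.0]]
[[344.5, 364.1], [337.9, 352.2], [369.4, 357.0], [362.3, 345.5]]
body rel stop along -78.11580880618828 lat 1.2091388346745866
```

View pics/z7.png

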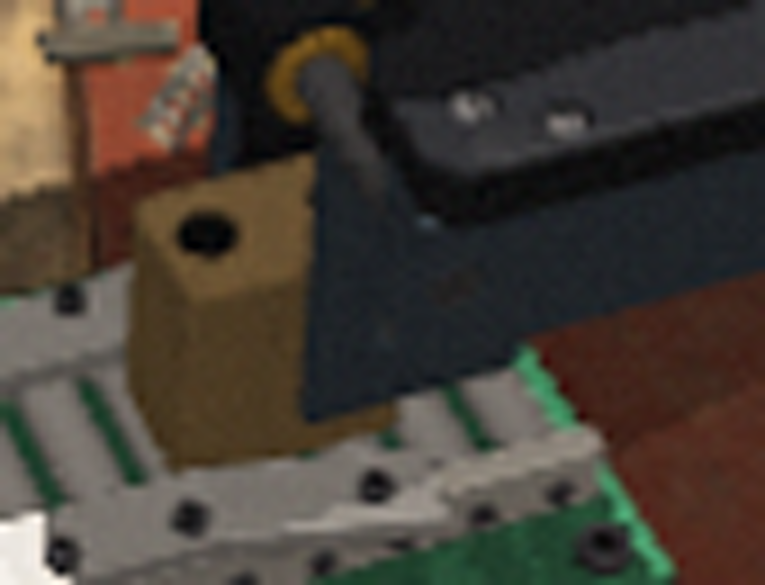

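>>> {"name": "servo_tool", "arguments": {
  "motion": [3.8,1.3,0,0,0,0,10,3.8,1.3,0,0,0,0,10,0,0,0,0,0,0,10,0,0,0,0,0,0,10]
}}

```text
time_s: 8.98
ee_pos: [431.3, 199.3, 53.9]
ee_rot: [180.0, -0.0, 109.0]
force: [1.3, -1.3, 5.2]
gripper_width: 23.7
```

>>> {"name": "servo_tool", "arguments": {
  "motion": [3.8,1.3,0,0,0,0,10,3.8,1.3,0,0,0,0,10,0,0,0,0,0,0,10,0,0,0,0,0,0,10]
}}

```text
time_s: 9.32
ee_pos: [438.8, 201.8, 53.9]
ee_rot: [180.0, 0.0, 109.0]
force: [0.6, -1.1, 5.6]
gripper_width: 23.6
```

>>> {"name": "servo_tool", "arguments": {
  "motion": [3.8,1.3,0,0,0,0,10,3.8,1.3,0,0,0,0,10,0,0,0,0,0,0,10,0,0,0,0,0,0,10]
}}

```text
time_s: 9.65
ee_pos: [446.4, 204.4, 53.9]
ee_rot: [180.0, 0.0, 109.0]
force: [1.3, -1.3, 4.7]
gripper_width: 23.9
```

```bash
python3 look.py 8; python3 - <<'E'
from h import *
S=load('s8');im=cv2.resize(S['image'][315:390,295:395,::-1],None,fx=8,fy=8,interpolation=cv2.INTER_CUBIC)
cv2.imwrite('pics/z8.png',im)
E
```

```text
[446.4 204.4  53.9] [179.96   0.   108.96] [ 1.3 -1.3  4.7] [-0.18 -0.25 -0.03] 23.89152479477719 9.65
[[329.2, 346.8], [322.7, 334.8], [355.3, 339.7], [348.3, 328.1]]
[[328.6, 368.6], [322.3, 356.5], [353.9, 361.3], [347.1, 349.6]]
body rel stop along -54.39265684179552 lat 1.16658885362299
```

View pics/z8.png

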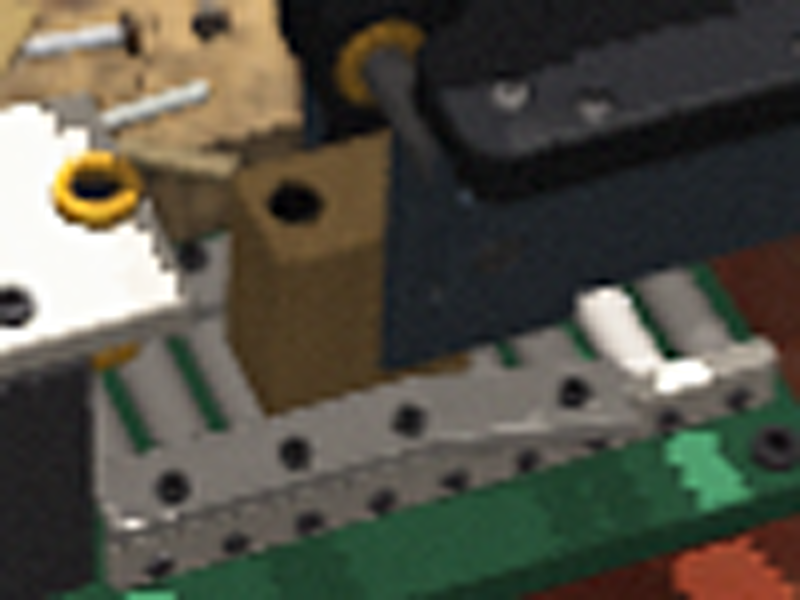

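View pics/v8.png

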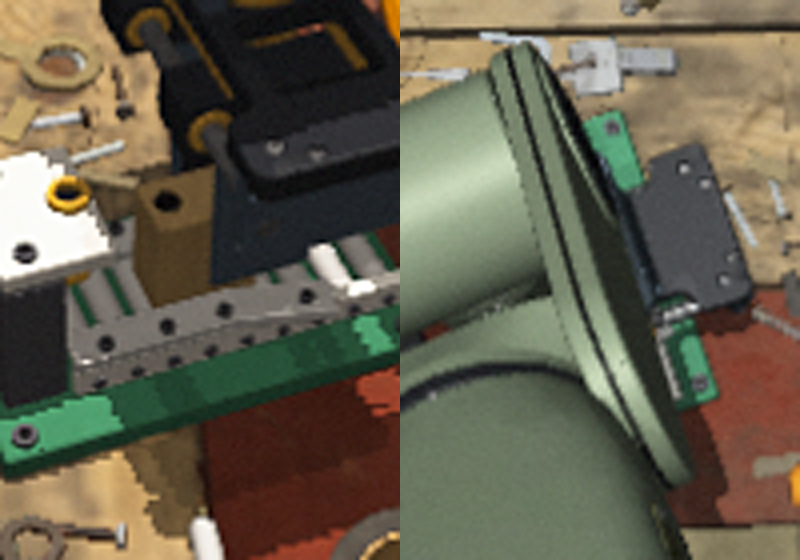

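>>> {"name": "servo_tool", "arguments": {
  "motion": [3.9,0.8,0,0,0,0,10,3.8,1.3,0,0,0,0,10,3.8,1.3,0,0,0,0,10,0,0,0,0,0,0,10,0,0,0,0,0,0,10,0,0,0,0,0,0,10]
}}

```text
time_s: 10.25
ee_pos: [457.7, 208.2, 53.9]
ee_rot: [180.0, -0.0, 108.9]
force: [0.5, 0.6, 5.4]
gripper_width: 23.7
```

>>> {"name": "servo_tool", "arguments": {
  "motion": [3.8,1.3,0,0,0,0,10,1.9,0.65,0,0,0,0,10,0,0,0,0,0,0,10,0,0,0,0,0,0,10,0,0,0,0,0,0,10]
}}

```text
time_s: 10.67
ee_pos: [463.3, 210.0, 54.0]
ee_rot: [180.0, -0.0, 108.9]
force: [0.6, 0.4, 5.0]
gripper_width: 23.5
```

```bash
python3 look.py 9; python3 - <<'E'
from h import *
S=load('s9');im=cv2.resize(S['image'][315:390,275:375,::-1],None,fx=8,fy=8,interpolation=cv2.INTER_CUBIC)
cv2.imwrite('pics/z9.png',im)
E
```

```text
[463.3 210.   54. ] [ 1.7997e+02 -4.0000e-02  1.0894e+02] [0.6 0.4 5. ] [ 0.22 -0.08  0.01] 23.470551380758792 10.6667
[[316.7, 350.1], [310.4, 338.0], [343.2, 342.9], [336.3, 331.1]]
[[316.5, 371.9], [310.4, 359.7], [342.1, 364.6], [335.5, 352.7]]
body rel stop along -36.595253437773955 lat 1.013904792759977
```

View pics/z9.png

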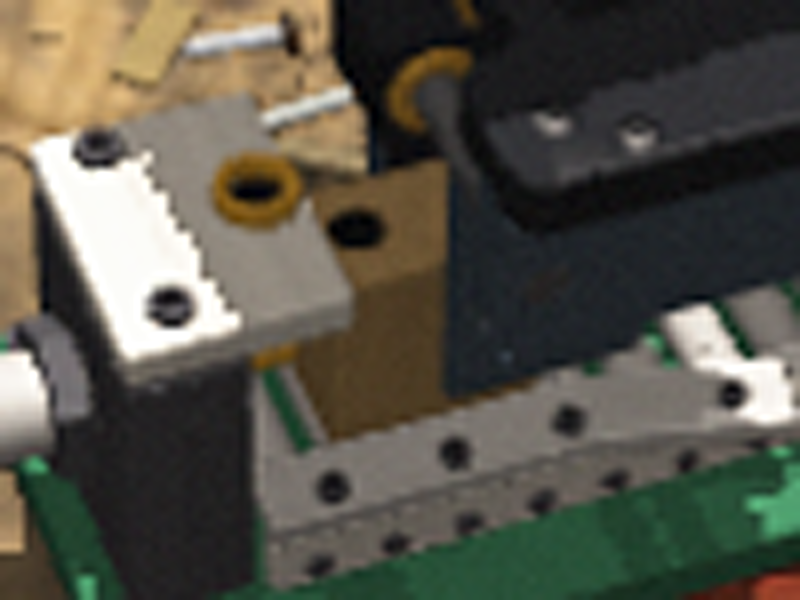

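>>> {"name": "servo_tool", "arguments": {
  "motion": [1.9,0.65,0,0,0,0,10,1.9,0.65,0,0,0,0,10,0,0,0,0,0,0,10,0,0,0,0,0,0,10],
  "newtons": 55
}}

```text
time_s: 11.1
ee_pos: [466.0, 211.0, 53.9]
ee_rot: [-179.9, -0.0, 108.9]
force: [-2.8, 0.6, 8.3]
gripper_width: 23.5
```

>>> {"name": "servo_tool", "arguments": {
  "motion": [1.9,0.65,0,0,0,0,10,1.9,0.65,0,0,0,0,10,0,0,0,0,0,0,10,0,0,0,0,0,0,10]
}}

```text
time_s: 11.43
ee_pos: [468.9, 212.0, 53.9]
ee_rot: [-179.8, -0.0, 108.9]
force: [-4.4, 0.2, 9.5]
gripper_width: 23.9
```

```bash
python3 look.py 10; python3 - <<'E'
from h import *
S=load('s10');im=cv2.resize(S['image'][315:390,265:365,::-1],None,fx=8,fy=8,interpolation=cv2.INTER_CUBIC)
cv2.imwrite('pics/z10.png',im)
E
```

```text
[468.9 212.   53.9] [-1.7978e+02 -3.0000e-02  1.0893e+02] [-4.4  0.2  9.5] [-0.03  0.62 -0.01] 23.895372428188217 11.4333
[[312.4, 351.2], [306.2, 339.1], [339.0, 344.0], [332.3, 332.2]]
[[312.4, 373.1], [306.4, 360.8], [338.1, 365.7], [331.6, 353.8]]
body rel stop along -30.62069467255536 lat 1.0182166111551467
```

View pics/z10.png

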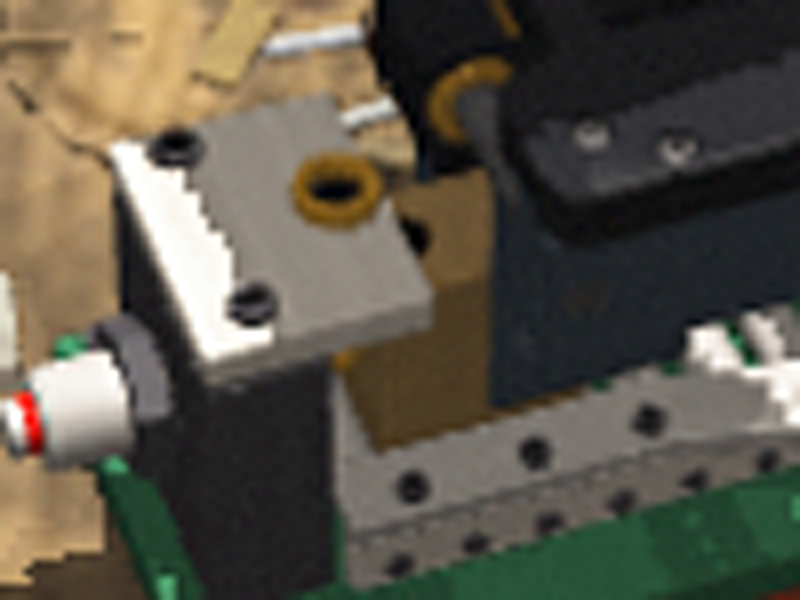

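```bash
python3 - <<'E'
from h import *
S=load('s10')
a=np.radians(18.9);d=np.array([np.cos(a),np.sin(a),0]);n=np.array([-d[1],d[0],0]);t=np.array([468.9,212,54])
for r in(12,25.5): print(r,proj(S,[t+16*d+r*n+[0,0,z] for z in(-19,0,15)]).round(1).tolist())
for z,uv in((65.5,(265+432/8-.4,315+325/8)),(74,(265+432/8-.4,315+292/8))):
    p=onz(S,[uv],z)[0]; q=p-t; print(z,p.round(1),'along',q@d,'lat',q@n)
E
```

```text
12 [[325.3, 361.8], [325.5, 351.9], [325.7, 343.9]]
25.5 [[329.0, 368.8], [329.2, 358.9], [329.5, 350.8]]
65.5 [490.1 246.1  65.5] along 31.06606783677936 lat 25.354137514734795
74 [490.2 247.   74. ] along 31.457946965659023 lat 26.17784136737264
```

Finger-to-plate gap measures 15 mm, against about 10.5 mm of travel left. It's laterally centred within 1 mm. Continuing.

>>> {"name": "servo_tool", "arguments": {
  "motion": [1.9,0.65,0.2,0,0,0,10,1.9,0.65,0,0,0,0,10,0,0,0,0,0,0,10,0,0,0,0,0,0,10],
  "newtons": 60
}}

```text
time_s: 11.87
ee_pos: [472.0, 213.0, 54.0]
ee_rot: [-179.7, -0.0, 108.9]
force: [-5.7, -0.9, 10.0]
gripper_width: 23.8
```

>>> {"name": "servo_tool", "arguments": {
  "motion": [1.9,0.65,0,0,0,0,10,1.9,0.65,0,0,0,0,10,0,0,0,0,0,0,10,0,0,0,0,0,0,10]
}}

```text
time_s: 12.2
ee_pos: [475.4, 214.1, 54.0]
ee_rot: [-179.6, -0.0, 108.9]
force: [-6.7, -1.6, 11.5]
gripper_width: 23.5
```

```bash
python3 look.py 11; python3 - <<'E'
from h import *
S=load('s11');im=cv2.resize(S['image'][315:390,255:355,::-1],None,fx=8,fy=8,interpolation=cv2.INTER_CUBIC)
cv2.imwrite('pics/z11.png',im)
E
```

```text
[475.4 214.1  54. ] [-1.7962e+02 -3.0000e-02  1.0893e+02] [-6.7 -1.6 11.5] [-0.11  0.93 -0.  ] 23.480311842566437 12.2
[[307.6, 352.5], [301.5, 340.3], [334.3, 345.2], [327.7, 333.4]]
[[307.7, 374.3], [301.8, 362.0], [333.6, 367.0], [327.1, 355.0]]
body rel stop along -23.81588469288096 lat 0.9768825276532302
```

View pics/z11.png

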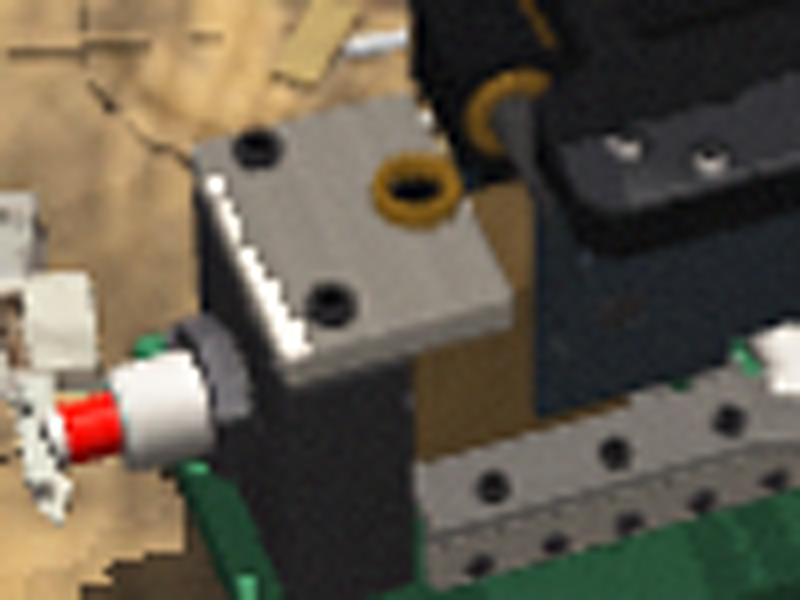

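>>> {"name": "servo_tool", "arguments": {
  "motion": [1,0.35,0.2,0.003,-0.0085,0,10,1,0.35,0,0,0,0,10,0,0,0,0,0,0,10,0,0,0,0,0,0,10]
}}

```text
time_s: 12.63
ee_pos: [476.4, 214.5, 53.9]
ee_rot: [180.0, -0.0, 108.9]
force: [-7.5, -2.4, 11.5]
gripper_width: 23.2
```

```bash
python3 -c "
from h import *
s=sensors.state();print(s['ee_pos'].round(2),s['ee_rot'].round(2),s['force'].round(1),s['torque'].round(2))"
```

```text
[476.37 214.48  53.9 ] [ 1.8000e+02 -3.0000e-02  1.0893e+02] [-7.5 -2.4 11.5] [-0.16  1.24 -0.06]
```

>>> {"name": "servo_tool", "arguments": {
  "motion": [0,0,0.4,0,0,0,10,0,0,0,0,0,0,10,0,0,0,0,0,0,10]
}}

```text
time_s: 12.88
ee_pos: [476.3, 214.5, 53.9]
ee_rot: [-180.0, -0.0, 108.9]
force: [-7.1, -2.5, 9.4]
gripper_width: 23.6
```

>>> {"name": "servo_tool", "arguments": {
  "motion": [0.9,0.3,0,0,0,0,10,0,0,0,0,0,0,10,0,0,0,0,0,0,10]
}}

```text
time_s: 13.13
ee_pos: [476.9, 214.7, 53.9]
ee_rot: [-179.9, -0.0, 108.9]
force: [-7.7, -2.0, 10.0]
gripper_width: 23.7
```

>>> {"name": "servo_tool", "arguments": {
  "motion": [1,0.35,0.2,0,0,0,10,0,0,0,0,0,0,10,0,0,0,0,0,0,10]
}}

```text
time_s: 13.38
ee_pos: [477.7, 214.9, 53.9]
ee_rot: [-179.9, -0.0, 108.9]
force: [-7.1, -1.9, 9.9]
gripper_width: 23.4
```

>>> {"name": "servo_tool", "arguments": {
  "motion": [1,0.35,0.2,0,0,0,10,0,0,0,0,0,0,10,0,0,0,0,0,0,10]
}}

```text
time_s: 13.63
ee_pos: [478.4, 215.2, 54.0]
ee_rot: [-179.9, -0.0, 108.9]
force: [-7.4, -1.8, 8.8]
gripper_width: 23.2
```

```bash
python3 look.py 12; python3 - <<'E'
from h import *
S=load('s12');im=cv2.resize(S['image'][315:390,255:355,::-1],None,fx=8,fy=8,interpolation=cv2.INTER_CUBIC)
cv2.imwrite('pics/z12.png',im)
E
```

```text
[478.4 215.2  54. ] [-1.7987e+02 -2.0000e-02  1.0893e+02] [-7.4 -1.8  8.8] [-0.21  1.34  0.01] 23.190898875426207 13.6333
[[305.3, 353.1], [299.3, 340.9], [332.1, 345.8], [325.5, 334.0]]
[[305.5, 375.0], [299.6, 362.6], [331.4, 367.6], [325.1, 355.6]]
body rel stop along -20.64030570806723 lat 0.976817451464548
```

View pics/z12.png

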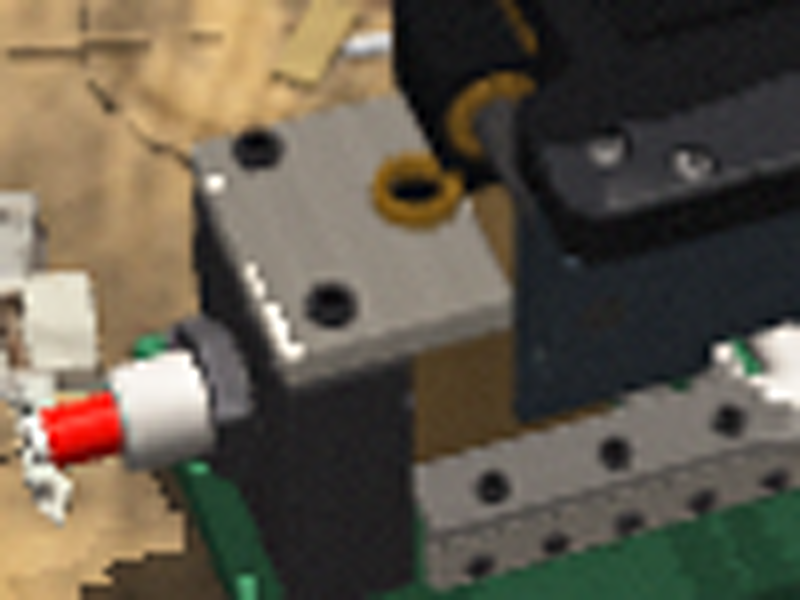

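>>> {"name": "servo_tool", "arguments": {
  "motion": [0.9,0.3,0.1,0,0,0,10,0,0,0,0,0,0,10,0,0,0,0,0,0,10]
}}

```text
time_s: 13.98
ee_pos: [479.0, 215.4, 54.0]
ee_rot: [-179.8, -0.0, 108.9]
force: [-9.1, -2.4, 8.0]
gripper_width: 23.6
```

>>> {"name": "servo_tool", "arguments": {
  "motion": [0.6,0.2,0.1,0,0,0,10,0,0,0,0,0,0,10,0,0,0,0,0,0,10]
}}

```text
time_s: 14.23
ee_pos: [479.0, 215.4, 54.0]
ee_rot: [-179.8, -0.0, 108.9]
force: [-9.0, -2.6, 8.9]
gripper_width: 23.9
```

>>> {"name": "servo_tool", "arguments": {
  "motion": [0.5,0.17,0,0,0,0,10,0,0,0,0,0,0,10,0,0,0,0,0,0,10,0,0,0,0,0,0,10]
}}

```text
time_s: 14.57
ee_pos: [479.0, 215.4, 54.0]
ee_rot: [-179.7, -0.0, 108.9]
force: [-11.6, -2.3, 10.3]
gripper_width: 23.7
```

>>> {"name": "servo_tool", "arguments": {
  "motion": [0.5,0.17,0,0,0,0,10,0,0,0,0,0,0,10,0,0,0,0,0,0,10,0,0,0,0,0,0,10]
}}

```text
time_s: 14.9
ee_pos: [479.0, 215.4, 54.0]
ee_rot: [-179.6, -0.0, 108.9]
force: [-11.8, -2.1, 11.5]
gripper_width: 23.8
```

```bash
python3 look.py 13; python3 - <<'E'
from h import *
S=load('s13');im=cv2.resize(S['image'][315:390,255:355,::-1],None,fx=8,fy=8,interpolation=cv2.INTER_CUBIC)
cv2.imwrite('pics/z13.png',im)
E
```

```text
[479.  215.4  54. ] [-1.7963e+02 -2.0000e-02  1.0892e+02] [-11.8  -2.1  11.5] [-0.33  1.91 -0.06] 23.832011731907315 14.9
[[304.8, 353.2], [298.8, 341.0], [331.7, 345.9], [325.1, 334.1]]
[[305.0, 375.1], [299.1, 362.7], [331.0, 367.7], [324.6, 355.7]]
body rel stop along -19.962418201930433 lat 0.9809272799008388
```

View pics/z13.png

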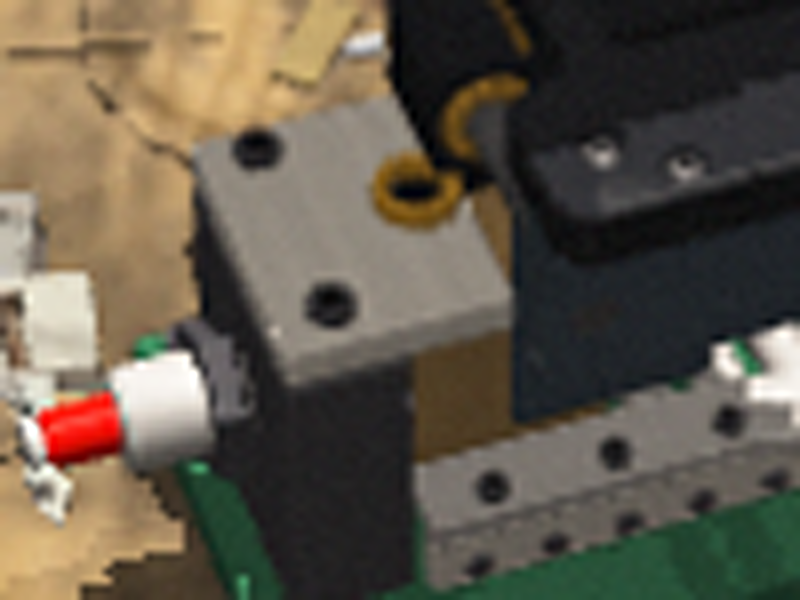

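Position has stopped at x=479.0 while the force rises, so it's on the pads. Travel since plunger contact is about 14 mm, and the finger is about 4 mm clear of the plate. The tool has pitched 0.37°, so I'll rotate to square the face on the pads.

>>> {"name": "servo_tool", "arguments": {
  "motion": [0,0,0.1,0.002,-0.006,0,10,0,0,0,0.002,-0.006,0,10,0,0,0,0,0,0,10,0,0,0,0,0,0,10,0,0,0,0,0,0,10]
}}

```text
time_s: 15.42
ee_pos: [478.9, 215.4, 53.9]
ee_rot: [179.7, -0.0, 108.9]
force: [-11.2, -2.4, 10.3]
gripper_width: 23.8
```

```bash
python3 -c "
from h import *
s=sensors.state();print(s['ee_pos'].round(2),s['ee_rot'].round(2),s['force'].round(1),s['torque'].round(2))"
```

```text
[478.91 215.37  53.86] [ 1.7967e+02 -2.0000e-02  1.0892e+02] [-11.2  -2.4  10.3] [-0.38  2.08  0.02]
```

>>> {"name": "servo_tool", "arguments": {
  "motion": [0.4,0.14,0,-0.0015,0.0043,0,10,0.4,0.14,0,0,0,0,10,0,0,0,0,0,0,10,0,0,0,0,0,0,10,0,0,0,0,0,0,10]
}}

```text
time_s: 15.83
ee_pos: [479.0, 215.4, 53.9]
ee_rot: [-180.0, -0.0, 108.9]
force: [-12.7, -2.8, 11.9]
gripper_width: 23.7
```

```bash
python3 look.py 14; python3 - <<'E'
from h import *
S=load('s14');im=cv2.resize(S['image'][315:390,255:355,::-1],None,fx=8,fy=8,interpolation=cv2.INTER_CUBIC)
cv2.imwrite('pics/z14.png',im)
E
```

```text
[479.  215.4  53.9] [-1.7998e+02 -1.0000e-02  1.0891e+02] [-12.7  -2.8  11.9] [-0.43  2.29 -0.04] 23.670828858832937 15.8333
[[304.8, 353.3], [298.8, 341.0], [331.7, 346.0], [325.1, 334.1]]
[[305.0, 375.1], [299.2, 362.7], [331.0, 367.8], [324.6, 355.7]]
body rel stop along -19.9890157739624 lat 0.97981619001298
```

View pics/z14.png

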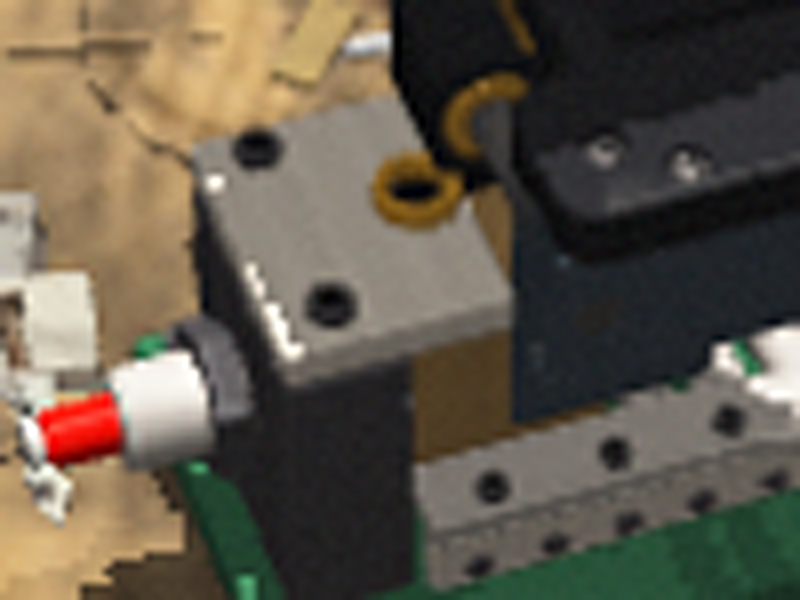

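>>> {"name": "servo_tool", "arguments": {
  "motion": [0.6,0.2,0,0.001,-0.003,0,10,0.5,0.17,0,0,0,0,10,0,0,0,0,0,0,10,0,0,0,0,0,0,10,0,0,0,0,0,0,10]
}}

```text
time_s: 16.35
ee_pos: [479.0, 215.4, 53.9]
ee_rot: [180.0, -0.0, 108.9]
force: [-15.9, -3.9, 15.2]
gripper_width: 23.7
```

```bash
cat > st.py <<'E'
from h import *
r=[]
for i in range(6):
    s=sensors.state();r.append(np.r_[s['ee_pos'],s['ee_rot'],s['force'],s['torque']]);grab_frame('side')
r=np.array(r);r[:,3]%=360;print(r.mean(0).round(2),r.std(0).round(2)[-6:],s['time_s'])
E
python3 st.py
```

```text
[ 4.7903e+02  2.1539e+02  5.3910e+01  1.7998e+02 -1.0000e-02  1.0891e+02
 -1.5720e+01 -3.8400e+00  1.4790e+01 -5.4000e-01  2.6700e+00 -3.0000e-02] [0.29 0.22 0.39 0.03 0.01 0.03] 16.6
```

>>> {"name": "servo_tool", "arguments": {
  "motion": [0,0,0,0,0,0.012,10,0,0,0,0,0,0,10,0,0,0,0,0,0,10]
}}

```text
time_s: 16.9
ee_pos: [479.0, 215.1, 53.9]
ee_rot: [180.0, -0.0, 109.6]
force: [-15.2, -5.3, 14.9]
gripper_width: 23.8
```

```bash
python3 st.py
```

```text
[ 4.7904e+02  2.1511e+02  5.3890e+01  1.7999e+02 -1.0000e-02  1.0957e+02
 -1.5320e+01 -4.7800e+00  1.4920e+01 -7.3000e-01  2.5900e+00 -1.8000e-01] [0.35 0.43 0.48 0.02 0.01 0.02] 17.15
```

>>> {"name": "servo_tool", "arguments": {
  "motion": [0,0,0,0,0,-0.024,10,0,0,0,0,0,0,10,0,0,0,0,0,0,10]
}}

```text
time_s: 17.45
ee_pos: [478.9, 215.5, 53.9]
ee_rot: [180.0, -0.0, 108.3]
force: [-16.9, -2.5, 14.3]
gripper_width: 23.7
```

```bash
python3 st.py
```

```text
[ 4.7893e+02  2.1555e+02  5.3890e+01  1.7998e+02 -0.0000e+00  1.0826e+02
 -1.5910e+01 -2.2700e+00  1.4480e+01 -4.3000e-01  2.7400e+00  1.9000e-01] [0.6  0.63 0.28 0.03 0.01 0.04] 17.7
```

Yaw torque reverses sign about 108.85°, so that's the square attitude. Going back there and easing the downward load.

>>> {"name": "servo_tool", "arguments": {
  "motion": [0,0,0.4,0,0,0.0104,10,0,0,0,0,0,0,10,0,0,0.3,0,0,0,10,0,0,0,0,0,0,10,0,0,0,0,0,0,10]
}}

```text
time_s: 18.17
ee_pos: [479.0, 215.4, 53.9]
ee_rot: [180.0, -0.0, 108.8]
force: [-13.2, -3.2, 9.5]
gripper_width: 24.0
```

```bash
python3 st.py
```

```text
[ 4.7904e+02  2.1539e+02  5.3930e+01  1.8000e+02 -1.0000e-02  1.0882e+02
 -1.4010e+01 -3.1700e+00  9.5800e+00 -4.9000e-01  2.4800e+00 -3.0000e-02] [0.4  0.28 0.27 0.01 0.03 0.03] 18.4167
```

>>> {"name": "servo_tool", "arguments": {
  "motion": [0.6,0.2,0,0,0,0,10,0,0,0,0,0,0,10,0,0,0,0,0,0,10,0,0,0,0,0,0,10,0,0,0,0,0,0,10,0,0,0,0,0,0,10]
}}

```text
time_s: 18.97
ee_pos: [479.1, 215.4, 53.9]
ee_rot: [-179.9, -0.0, 108.8]
force: [-14.5, -2.8, 11.2]
gripper_width: 23.7
```

```bash
python3 st.py; python3 look.py 15; python3 - <<'E'
from h import *
S=load('s15');im=cv2.resize(S['image'][315:390,255:355,::-1],None,fx=8,fy=8,interpolation=cv2.INTER_CUBIC)
cv2.imwrite('pics/z15.png',im)
E
```

```text
[ 4.7905e+02  2.1538e+02  5.3940e+01  1.8007e+02 -0.0000e+00  1.0882e+02
 -1.5210e+01 -3.5700e+00  1.1050e+01 -5.2000e-01  2.6700e+00 -3.0000e-02] [0.63 0.55 0.45 0.02 0.01 0.02] 19.2167
[479.  215.4  53.9] [-179.93   -0.    108.82] [-14.3  -3.9  11.8] [-0.49  2.69 -0.01] 23.196835500563697 19.2667
[[304.8, 353.2], [298.8, 341.0], [331.6, 346.0], [325.1, 334.1]]
[[305.0, 375.1], [299.1, 362.7], [331.0, 367.7], [324.6, 355.7]]
body rel stop along -19.9653662038224 lat 0.9276554616836643
```

View pics/z15.png

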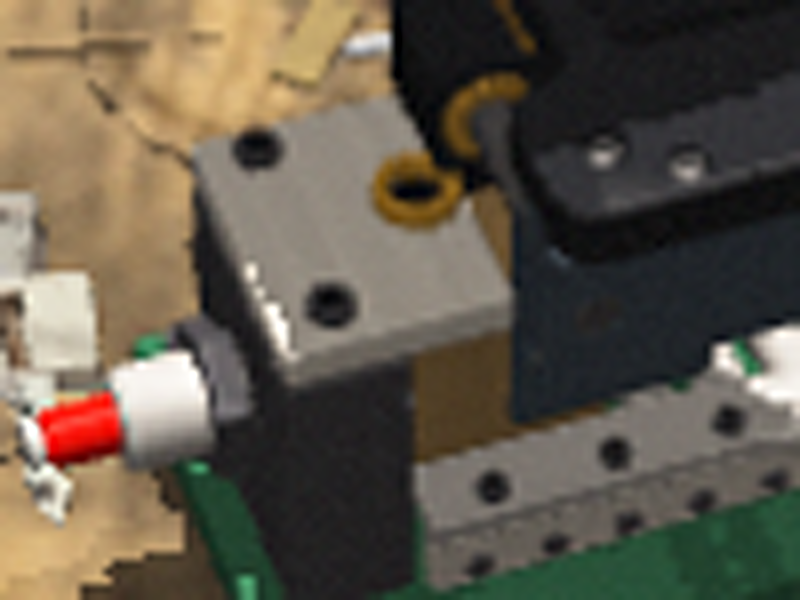

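View pics/s15.png

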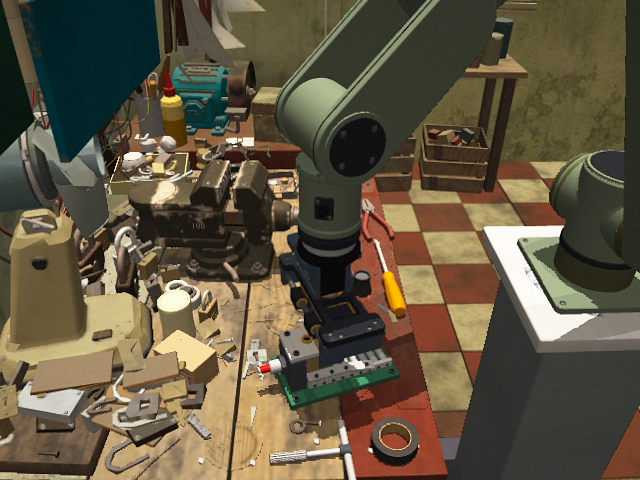

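The red ring stays fully out at zoom (40–120, 425), the pose holds steady and the push is about 15.5 N along the feed. Handing in.

```bash
python3 -c "
from workcell import env
print(env.job_done())"
```

```text
the job is handed in; nothing more can be done
None
```

I set the brass body on the rollers at the jig mouth, rolled it in under the bush plate and pressed it home on the stop pads. I handed the job in still gripping it at 60 N.

**Last checks**
- **Seating:** the tool stayed at (479.0, 215.4) while the push rose from 8 to about 16 N, so it is against the stop. It travelled about 14 mm after touching the plunger, and the red ring is out.
- **Push:** about 15.5 N along the feed and 11 N down, about 19 N in all. The highest total I read was about 22 N.
- **Squareness:** yaw torque changed sign close to the final yaw of 108.8°, and the tool tilt read 0.1° or less. The side view puts the fingers about 4–5 mm clear of the plate.
- **Bystanders:** the screwdriver is where it lay; I did not check the others individually.

**Disagreements and limits**
- **Camera mismatch:** the two cameras differed by 4–5 mm in y, so I used their mean and corrected from the side view and the contact forces. My stop-face estimate ended about 1 mm off the contact position, within that error.
- **Pliers touched:** a fingertip pressed the red pliers with about 9 N on the first descent. I raised the tool and gripped higher; the pliers look unmoved in the last side view.
- **Not seen:** the arm hid the jig from the top camera during insertion. Contact with both pads is inferred from force and torque.

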